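# Stow the pepper in the flush-hatch spice chest

## Robot

A 7-joint arm with a two-finger parallel gripper is mounted at the origin on a cart in front of the work surface, level with it; the furniture and walls round the work are solid. World frame = base frame: x ahead of the robot, y to its left, z up, the work surface at z = 0. Lengths are in m, angles in rad, forces in N, time in s.
With the tool pointing down it reaches from about 0.425 to 1.025 m from the base axis. Payload 9.4 kg.
Tool frame: the origin (TCP) lies at the very end of the fingers, on their centre line; the grasp point (between the pads) lies manip.tcp_to_grasp behind it (manip.tcp_to_grasp is the distance from the TCP to the grasp point, in m); z points along the fingers, y is the direction in which the jaws open and shut (so a half turn about z gives the same grasp; the last joint's range is limited). The gripper opens to 85 mm and grips with 20 to 120 N. Pads are 22 mm wide; open, the fingers measure 114 mm over their backs; the gripper's body (76 mm by 85 mm) begins 54 mm behind the grasp point. The pads swing forward as they close: fully open they stand 13 mm farther back than shut.
Start: joints at [-1.236, 0.599, -0.003, 1.599, 0.002, 0.943, -0.08], TCP at [0.29, 0.664, 0.207] pointing down, gripper open.
Joint ranges: [-2.57, 2.57], [-0.35, 1.97], [-1.29, 1.29], [0.11, 2.56], [-1.05, 4.19], [0.11, 1.86], [-2.63, 2.63]. Speed limits (rad/s): [2.22, 2.22, 3.01, 3.01, 3.14, 3.14, 3.14].

## Interface

Orientations are given as a unit quaternion [x, y, z, w].
In Python, from rig import manip gives the robot as it stands.
- The arm moves only by the tool step_arm, never from a script. Its arguments are lists of equal length, an entry for each row: "claw": the opening, from 0 (shut) to 1 (fully open); "linear": the shift along the tool's x, y, z in units of 50 mm (1.0 is 50 mm), a list of three; "turn": the turn about the tool's z in degrees. In form: {"claw": [claw, ...], "linear": [[tx, ty, tz], ...], "turn": [turn, ...]}. A call has exactly 10 rows; each row is the pose to reach, as a shift and turn from the pose measured when the call began, along the tool's axes at that moment; what a row does not reach only later rows make up. A row lasts 1/10 s, in which the tool goes at most 50 mm and 8.59 degrees, less where a joint would pass 70% of its speed; a pose out of reach is approached as far as the arm can. A call with a gripper value outside its range is refused whole. The fingers move at their own pace and stop on an object; the grip force is fixed at half the most. Time passes only in rows, so rows that repeat a pose let the fingers close, or fill a call up. It gives the time, the measured TCP pose, the force and the opening at its end, in the units of the state.
- manip.get_state(): the state, without advancing time (a new reading comes with each control period).
- manip.read_camera(name): name is "scene" or "top"; returns (picture, depth): 384x512x3 uint8, red, green, blue; 384x512 float32, m along the optical axis (not along the pixel's ray), 0 where there is no reading.
- manip.get_calibration(name): a dict with "K" (3x3 intrinsics, pixels), "xyz" and "rotation" of the camera in the world. Camera axes: x right, y up, looking along -z (the intrinsics and any distortion apply to the point x, -y, -z); pixel columns grow to the right and rows downward; lengths in m; the calibration is good to about 2 mm. A picture is of the moment at which its call begins. get_calibration takes no time and is no camera call.
- manip.finish_job(): hands the job in, once; it reports no verdict.
The state is a dict: "time": time; "q": joint angles; "qd": joint speeds; "joint_torque": joint torques, N m; "tool_pos": TCP position; "orientation": TCP orientation; "contact_force": force on the tool from outside, world axes, zero at the start; "moment": the same for the moment, N m; "gripper_width": opening from 0.0 (shut) to 1.0 (fully open).
Only numpy, scipy, OpenCV 4.12 (cv2) and the standard library are available. Lean on these libraries where they do the work, as an engineer would, in place of code of your own. Each camera call takes 0.05 s, during which the arm holds its last target.

## Task

Put the pepper shaker away in the wooden spice chest: flip up the ring pull that lies recessed in the chest's flush hatch (pressing its plate tips it up), lift the hatch by the ring and swing it open until it stands upright or leans back. Then set the pepper shaker down gently, standing upright, on the floor of the chest and leave the hatch open, without disturbing the other things on the worktop.

Things in the scene. Friction and masses are not known exactly. Their poses are not given: they have to be found in the camera images.
- chest: Low square wooden chest fixed to the worktop, 230 x 230 mm, 105 mm high, walls 18 mm thick, open top closed flush by the hatch. Origin: centre of its underside. x points from its front wall (nearest the robot) to its hinge wall, y to its left, z up. Inside 194 x 194 mm; empty.
- chest_floor (a point): Centre of the chest's inner floor, 20 mm above the worktop and 85 mm below the chest's rim; axes as the chest's.
- hatch (a joint): Angle of the hatch, rad: 0 closed and flush, grows as the front edge is lifted up and away from the robot, 1.57 upright, 1.85 leaning back at its stop. Stiff hinge (0.5 N m friction): the hatch stays at any angle where it is left. It weighs 0.36 kg with the ring; lifting it by the ring takes about 7 to 8 N. Its edges are only 2 mm from the walls, so a closed hatch can be lifted by its ring alone.
- hatch_hinge (a point): Middle of the hinge line, which runs along the chest's y at rim height, 97 mm from the chest's centre towards +x. Frame of the hatch: x from the front edge to the hinge, z out of its top face; turns with it.
- hatch_edge (a point): Middle of the hatch's front edge at its top face, 192 mm from the hinge line; moves with the hatch. The hatch is 190 mm wide and 16 mm thick; a steel pan (the ring's recess) hangs below it, to 34 mm under the top face, 76 mm wide in the middle, from 62 to 174 mm from the hinge line, so the underside is plain only 38 to 95 mm left or right of the middle.
- ring (a joint): Angle of the ring pull against the hatch, rad: 0 lying flush in its recess, grows as its bar rises and swings towards the hinge wall, 1.57 square to the hatch, stop at 1.75. Light friction (0.04 N m): it stays where it is left.
- ring_pivot (a point): Middle of the ring's pivot, which runs parallel to the hinge 110 mm in front of it and 6 mm below the hatch's top face. The pivot, the ring and its plate lie in an oblong steel recess, 112 x 76 mm and 31 mm deep below the hatch's top face, which reaches 64 mm in front of the pivot and 48 mm behind it.
- ring_bar (a point): Middle of the ring pull's far bar (towards the robot when flush), a round steel bar 10 mm thick, 52 mm from the pivot; straight for 34 mm. The ring is a steel bow 64 mm wide over all, clear opening 44 mm wide, its side arms 27 mm either side of the middle.
- press_plate (a point): Where to press: top of the ring's press plate, 27 mm from the pivot on the hinge side. The plate, 48 mm wide, runs from the pivot to 38 mm behind it, 5 mm thick, and is one piece with the ring: pressed down into the recess it tips the ring up. A fingertip can go 25 mm below the hatch's top face here; pressing about 20 mm deep brings the ring to about 0.8 to 1.05 rad, depending on the width of the fingertip.
- pepper: Pepper shaker, clear with a grey dome top, 44 mm across, 90 mm tall (straight-sided up to 66 mm, the dome above it 34 mm across), 0.08 to 0.14 kg, standing loose on the worktop in front of the sink. Origin: centre of its underside, z up.
- small_glass: Bystander: small upturned glass, 50 mm across, 63 mm tall. Origin at its underside.
- mill: Bystander: wooden mill, 49 mm across, 130 mm tall. Origin at its underside.

How it is judged:
By the outcome, as a careful person would: the job done as asked, in the order asked, and still so for the second after the job is handed in, with the robot touching nothing.
It also fails if it takes over 72 s, if anything falls off the work surface, if the arm or the gripper's body presses on something with over 40 N, if the wrist force passes 120 N, or if a joint passes its speed limit or range.

## Working session

There is one attempt and no reset: what is moved stays moved. The work goes in short steps, Python scripts to look and compute and a tool call to move; the robot and the scene stay as the last step left them, time stands still between calls to the robot, and variables do not carry over. Pictures are saved under pics/ and viewed, and the job is handed in when it is done.

Besides the shell and the picture viewer there is one more tool, called as name(argument=value, ...), one argument or row to a line, values as JSON. step_arm: Moves the arm, as the interface text tells. Its arguments: {"type":"object","properties":{"claw":{"type":"array"},"linear":{"type":"array"},"turn":{"type":"array"}},"required":["claw","linear","turn"]}

```bash
mkdir -p pics; ls; python3 - <<'E'
from rig import manip
import cv2,numpy as np
s=manip.get_state();print(s);print(manip.tcp_to_grasp)
for n in("scene","top"):
    p,d=manip.read_camera(n);c=manip.get_calibration(n);print(n,c)
    cv2.imwrite(f"pics/{n}0.png",p[:,:,::-1]);np.savez(f"pics/{n}0.npz",p=p,d=d)
E
```

```text
pics
{'time': 0.0, 'q': array([-1.23568996,  0.60012678, -0.00254538,  1.6001306 ,  0.0018032 ,
        0.94289201, -0.07980666]), 'qd': array([ 8.81875059e-05,  2.99049420e-04, -2.47975839e-03,  1.00696953e-03,
        1.24930337e-03, -4.69436730e-04, -3.22009245e-04]), 'joint_torque': array([ 2.11721635e-03, -7.76456308e+01,  1.56510394e+00, -2.58008176e+01,
        1.23049726e-02,  9.06456989e-03, -1.00383957e-05]), 'tool_pos': array([0.29000714, 0.66391662, 0.2062155 ]), 'orientation': array([ 2.04424128e-01,  9.78882103e-01, -7.72330353e-04, -8.77508842e-05]), 'contact_force': array([0.44559751, 0.51177735, 0.31618469]), 'moment': array([0.01205711, 0.00758133, 0.02937655]), 'gripper_width': 1.000628049656123}
0.0187
scene {'K': array([[459.34957425,   0.        , 256.2152084 ],
       [  0.        , 459.34957425, 187.96475259],
       [  0.        ,   0.        ,   1.        ]]), 'xyz': array([-0.46920283,  0.98887254,  0.74585744]), 'rotation': array([-0.22282506,  0.47370836,  0.76832612, -0.36827213])}
top {'K': array([[348.10293767,   0.        , 255.71022894],
       [  0.        , 348.10293767, 195.66852152],
       [  0.        ,   0.        ,   1.        ]]), 'xyz': array([0.33315222, 0.15628177, 1.20794038]), 'rotation': array([ 0.07642028, -0.06996022, -0.68099838,  0.72491841])}
```

View pics/scene0.png

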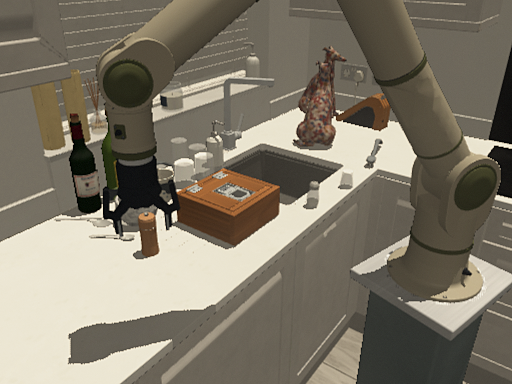

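View pics/top0.png

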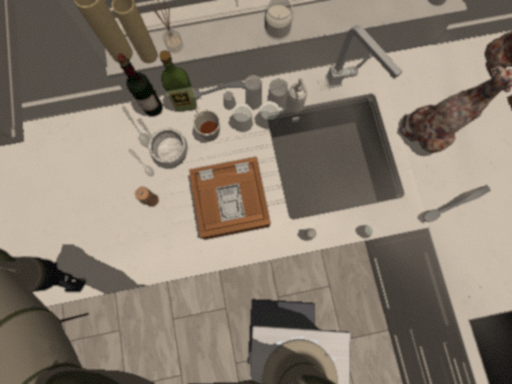

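The scene view shows the chest at about (230,205) with its ring plate at (235,190), pepper at (313,193), glass at (347,179) and mill at (149,233). The top view shows the chest at (230,198), ring recess at (230,203), pepper at (307,234), glass at (365,231) and mill at (147,196).

```bash
cat > h.py <<'E'
import numpy as np,cv2
from scipy.spatial.transform import Rotation as R
from rig import manip
def cal(n):
    c=manip.get_calibration(n);return c["K"],np.array(c["xyz"]),R.from_quat(c["rotation"]).as_matrix()
def ray(n,u,v):
    K,t,M=cal(n);d=M@np.array([(u-K[0,2])/K[0,0],-(v-K[1,2])/K[1,1],-1.]);return t,d
def onz(n,u,v,z):
    t,d=ray(n,u,v);return t+d*(z-t[2])/d[2]
def proj(n,P):
    K,t,M=cal(n);p=M.T@(np.asarray(P)-t);return K[0,0]*p[0]/-p[2]+K[0,2],-K[1,1]*p[1]/-p[2]+K[1,2]
def cloud(n,d):
    K,t,M=cal(n);v,u=np.mgrid[0:d.shape[0],0:d.shape[1]]
    P=np.stack([(u-K[0,2])/K[0,0]*d,-(v-K[1,2])/K[1,1]*d,-d],-1);return P@M.T+t
def snap(n,name):
    p,d=manip.read_camera(n);cv2.imwrite(f"pics/{name}.png",p[:,:,::-1]);np.savez(f"pics/{name}.npz",p=p,d=d);return p,d
E
python3 - <<'E'
from h import *
for n,c in(("top",(155,260,140,120)),("scene",(170,165,120,80)),("top",(285,210,100,50)),("scene",(295,165,70,50))):
    z=np.load(f"pics/{n}0.npz");x,y,w,h=c
    k=int(min(800/w,600/h));cv2.imwrite(f"pics/crop_{n}_{x}.png",cv2.resize(z["p"][y:y+h,x:x+w,::-1],None,fx=k,fy=k))
z=np.load("pics/top0.npz");P=cloud("top",z["d"]);hsv=cv2.cvtColor(z["p"],cv2.COLOR_RGB2HSV)
m=(P[...,2]>.09)&(P[...,2]<.125)&(P[...,0]>.3)
m[:,:180]=0;m[:,285:]=0;m[:150]=0;m[245:]=0
m=cv2.morphologyEx(m.astype(np.uint8),cv2.MORPH_OPEN,np.ones((3,3)))
cs,_=cv2.findContours(m,0,2);c=max(cs,key=cv2.contourArea);print(cv2.contourArea(c),np.median(P[m>0][:,2]))
w=np.array([onz("top",*q[0],.105)[:2] for q in c]).astype(np.float32)
print(cv2.minAreaRect(w),cv2.boxPoints(cv2.minAreaRect(w)))
for nm,(x,y) in dict(pep=(307,234),gl=(365,231),mill=(147,196)).items():
    q=P[y-15:y+15,x-15:x+15].reshape(-1,3);q=q[q[:,2]>.03]
    print(nm,len(q),np.median(q,0),q.max(0),q.min(0))
s=np.load("pics/scene0.npz");P=cloud("scene",s["d"])
for nm,(x,y) in dict(pep=(313,193),gl=(347,179)).items():
    q=P[y-15:y+15,x-10:x+10].reshape(-1,3);q=q[(q[:,2]>.015)&(q[:,2]<.12)]
    print(nm,len(q),np.median(q,0),q.max(0),q.min(0))
E
```

```text
4792.5 0.10474324164620463
((0.5594874620437622, 0.2615315914154053), (0.23117457330226898, 0.22946083545684814), 14.885462760925293) [[0.4183063  0.34271884]
 [0.47725195 0.12095844]
 [0.70066863 0.18034434]
 [0.641723   0.40210474]]
pep 148 [ 0.45498655 -0.00444712  0.0810306 ] [0.47845503 0.15628177 1.20794038] [ 0.33315222 -0.02607675  0.03014229]
gl 155 [ 0.48181551 -0.20176357  0.05990558] [0.50446496 0.15628177 1.20794038] [ 0.33315222 -0.22543587  0.03008821]
mill 276 [0.54384519 0.53196113 0.1148119 ] [0.56940878 0.56224578 1.20794038] [0.33315222 0.15628177 0.03126337]
pep 257 [ 0.44816456 -0.00070548  0.05145485] [0.47528416 0.01328578 0.09078067] [ 0.43503446 -0.02607803  0.01523036]
gl 174 [ 0.47354336 -0.19710208  0.04226748] [ 0.50030463 -0.18342648  0.06518737] [ 0.45574603 -0.22487055  0.0150997 ]
```

View pics/crop_scene_170.png

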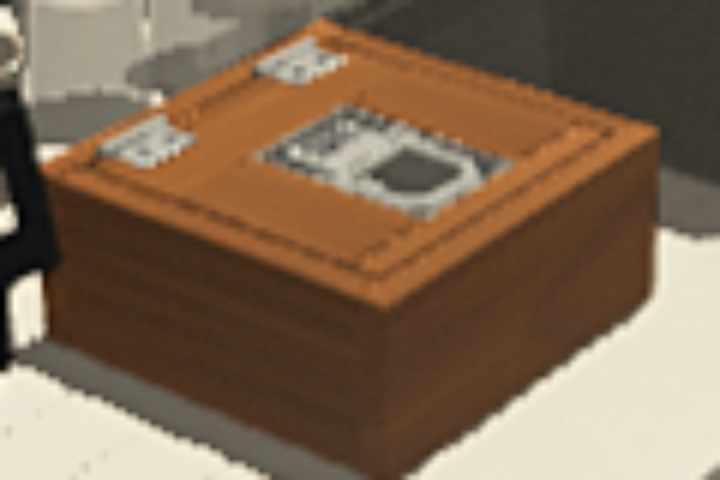

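View pics/crop_top_285.png

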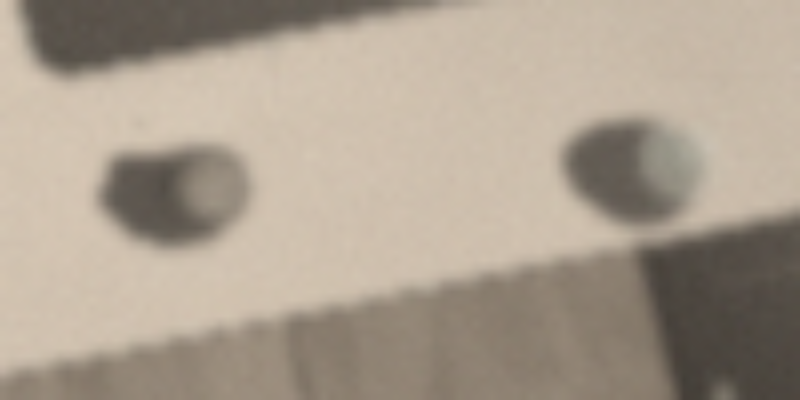

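```bash
python3 - <<'E'
from h import *
z=np.load("pics/top0.npz");x,y,w,h=175,145,110,100
cv2.imwrite("pics/chesttop.png",cv2.resize(z["p"][y:y+h,x:x+w,::-1],None,fx=6,fy=6))
C=np.array([.5595,.2615]);a=np.deg2rad(14.885);ex=np.array([np.cos(a),np.sin(a)])
for nm,xx,zz in(("edge",-.095,.105),("pivot",-.013,.099),("bar",-.065,.1),("plate",.014,.1)):
    p=np.r_[C+ex*xx,zz];print(nm,p,proj("top",p),proj("scene",p))
E
```

```text
edge [0.46768788 0.23709642 0.105     ] (np.float64(233.94304535809158), np.float64(224.2507107459781)) (np.float64(252.92432817995146), np.float64(197.68595466003808))
pivot [0.54693624 0.25816056 0.099     ] (np.float64(229.4380473672971), np.float64(199.8396512092471)) (np.float64(231.3857259885231), np.float64(191.86281752616776))
bar [0.49668118 0.24480281 0.1       ] (np.float64(232.33361714165915), np.float64(215.3376513604333)) (np.float64(244.8832409415962), np.float64(196.33726211030998))
plate [0.57303021 0.26509632 0.1       ] (np.float64(227.92013461591318), np.float64(191.8155283464691)) (np.float64(224.5725600281451), np.float64(189.17078719385577))
```

View pics/chesttop.png

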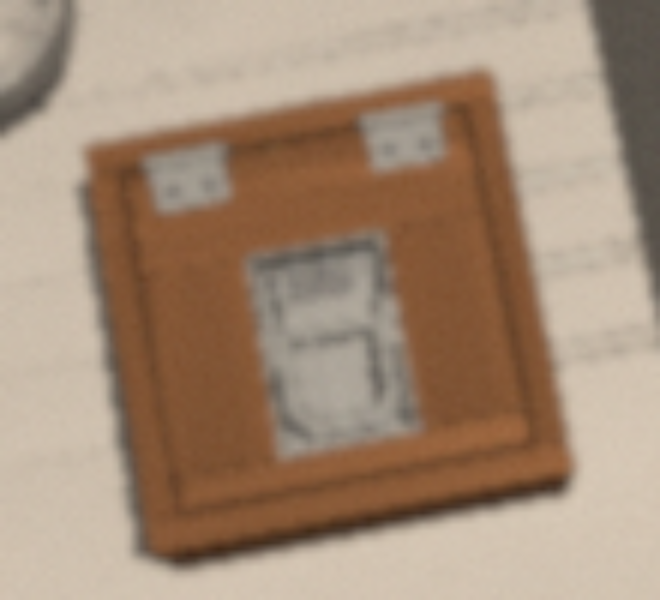

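```bash
cat >> h.py <<'E'
C=np.array([.5595,.2615]);A=np.deg2rad(14.89);EX=np.array([np.cos(A),np.sin(A)]);EY=np.array([-EX[1],EX[0]])
def ch(x,y,z): return np.r_[C+EX*x+EY*y,z]
def mv(P,yaw=None,s=None):
    "tool-axis units to put the TCP at P; yaw=world yaw of jaw axis, deg"
    s=s or manip.get_state();M=R.from_quat(s["orientation"]).as_matrix()
    u=M.T@(np.asarray(P)-s["tool_pos"])/.05;y=np.degrees(np.arctan2(M[1,1],M[0,1]))
    t=None if yaw is None else -((yaw-y+90)%180-90)
    d=s["tool_pos"][:2]-C
    print("units",u.round(2),"turn",t,"| tcp",s["tool_pos"].round(4),"chest xy",round(d@EX,4),round(d@EY,4),"jaw",round(y,1),"tilt",M[:,2].round(3),"F",s["contact_force"].round(1),"w",round(s["gripper_width"],2),"t",round(s["time"],2))
E
python3 - <<'E'
from h import *
mv(ch(.014,0,.18),14.89)
for v in [(311,233.1)]: print(onz("top",*v,.088))
z=np.load("pics/scene0.npz");x,y,w,h=295,165,70,50
E
```

```text
units [-8.38 -5.05  0.53] turn 51.521252522953546 | tcp [0.29   0.664  0.2063] chest xy -0.157 0.4582 jaw 66.4 tilt [-0.    -0.001 -1.   ] F [0.8 0.1 0.7] w 1.0 t 0.1
[ 0.45671708 -0.01101403  0.088     ]
```

View pics/crop_scene_295.png

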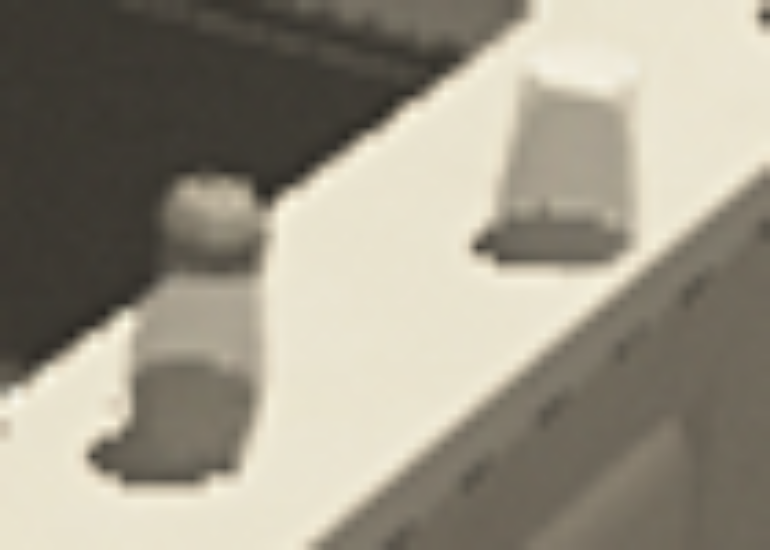

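The pepper's dome is at about (314,183) in the scene view and the body's base is at about (312,207). First I'll move over the press plate.

step_arm(
  claw=[0,0,0,0,0,0,0,0,0,0],
  linear=[
    [-0.5,-0.3,0],
    [-1.3,-0.8,0],
    [-2.2,-1.3,0],
    [-3.1,-1.9,0],
    [-4.0,-2.4,0],
    [-4.9,-3.0,0],
    [-5.8,-3.5,0],
    [-6.7,-4.0,0],
    [-7.6,-4.6,0.2],
    [-8.38,-5.05,0.4],
  ],
  turn=[3,8,14,20,26,32,38,44,49,51.5],
)

```text
time: 1.1
tool_pos: [0.5654, 0.275, 0.1897]
orientation: [0.611, 0.792, -0.0, 0.0]
contact_force: [0.5, 1.4, -0.3]
gripper_width: 0.001
```

```bash
python3 - <<'E'
from h import *
mv(ch(.014,0,.15),14.89)
a=onz("top",311,233.1,.085);t1,d1=ray("top",311,233.1);t2,d2=ray("scene",314.1,184)
# closest points
k=np.linalg.lstsq(np.c_[d1,-d2],t2-t1,rcond=None)[0];print(t1+k[0]*d1,t2+k[1]*d2)
for p in ([.455,-.008,0],[.455,-.008,.09]):print(proj("top",p),proj("scene",p))
E
```

```text
units [-0.23  0.1   0.79] turn -0.16155249347654888 | tcp [0.5654 0.275  0.1897] chest xy 0.0092 0.0115 jaw 14.7 tilt [ 0.    -0.001 -1.   ] F [ 0.5  1.4 -0.3] w 0.0 t 1.1
[ 0.45788631 -0.01259706  0.07740259] [ 0.45808276 -0.01241105  0.07739647]
(np.float64(306.22836483679396), np.float64(236.1063188181019)) (np.float64(312.3630359681143), np.float64(205.3939759896562))
(np.float64(310.1389416420221), np.float64(233.51310655084998)) (np.float64(314.06766918773553), np.float64(181.23798474155615))
```

step_arm(
  claw=[0,0,0,0,0,0,0,0,0,0],
  linear=[
    [-0.1,0.03,0.1],
    [-0.2,0.07,0.3],
    [-0.23,0.1,0.6],
    [-0.23,0.1,0.9],
    [-0.23,0.1,1.2],
    [-0.23,0.1,1.4],
    [-0.23,0.1,1.5],
    [-0.23,0.1,1.5],
    [-0.23,0.1,1.5],
    [-0.23,0.1,1.5],
  ],
  turn=[0,0,0,0,0,0,0,0,0,0],
)

```text
time: 2.1
tool_pos: [0.5735, 0.2653, 0.1154]
orientation: [0.611, 0.792, 0.0, 0.001]
contact_force: [0.6, 0.4, 0.0]
gripper_width: 0.002
```

```bash
python3 - <<'E'
from h import *
mv(ch(.014,0,.085),14.89)
p,d=snap("scene","s1");cv2.imwrite("pics/s1c.png",cv2.resize(p[130:240,160:290,::-1],None,fx=5,fy=5))
E
```

```text
units [-0.   -0.01  0.61] turn -0.16014907340577622 | tcp [0.5735 0.2653 0.1154] chest xy 0.0145 0.0 jaw 14.7 tilt [ 0.001 -0.001 -1.   ] F [0.6 0.4 0. ] w 0.0 t 2.1
```

View pics/s1c.png

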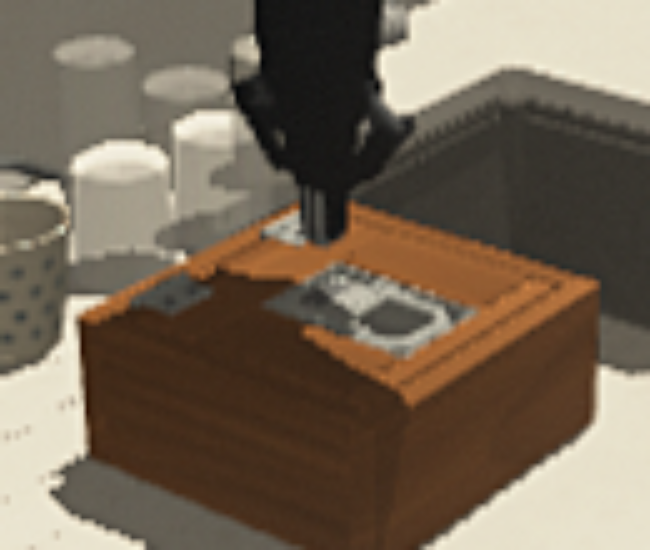

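```bash
python3 - <<'E'
from h import *
s=manip.get_state();print(proj("scene",s["tool_pos"]))
d=np.load("pics/s1.npz")["d"];P=cloud("scene",d)
for v in range(160,192,2):
    print(v,[tuple(P[v,u].round(3)) for u in (221,225,228)])
E
```

```text
(np.float64(224.31219457388318), np.float64(184.67104900753804))
160 [(np.float64(0.567), np.float64(0.279), np.float64(0.204)), (np.float64(0.554), np.float64(0.274), np.float64(0.207)), (np.float64(0.557), np.float64(0.261), np.float64(0.202))]
162 [(np.float64(0.577), np.float64(0.273), np.float64(0.192)), (np.float64(0.558), np.float64(0.271), np.float64(0.199)), (np.float64(0.57), np.float64(0.252), np.float64(0.189))]
164 [(np.float64(0.573), np.float64(0.276), np.float64(0.188)), (np.float64(0.557), np.float64(0.272), np.float64(0.193)), (np.float64(0.545), np.float64(0.27), np.float64(0.196))]
166 [(np.float64(0.57), np.float64(0.278), np.float64(0.183)), (np.float64(-0.469), np.float64(0.989), np.float64(0.746)), (np.float64(0.543), np.float64(0.272), np.float64(0.191))]
168 [(np.float64(0.574), np.float64(0.276), np.float64(0.175)), (np.float64(0.562), np.float64(0.269), np.float64(0.177)), (np.float64(0.559), np.float64(0.26), np.float64(0.176))]
170 [(np.float64(0.579), np.float64(0.272), np.float64(0.165)), (np.float64(0.568), np.float64(0.265), np.float64(0.167)), (np.f
[... 1165 characters left out ...]
 np.float64(0.261), np.float64(0.107)), (np.float64(0.598), np.float64(0.245), np.float64(0.102)), (np.float64(0.6), np.float64(0.233), np.float64(0.097))]
186 [(np.float64(0.592), np.float64(0.265), np.float64(0.103)), (np.float64(0.584), np.float64(0.255), np.float64(0.104)), (np.float64(0.579), np.float64(0.248), np.float64(0.103))]
188 [(np.float64(0.581), np.float64(0.273), np.float64(0.103)), (np.float64(0.569), np.float64(0.266), np.float64(0.106)), (np.float64(0.567), np.float64(0.256), np.float64(0.104))]
190 [(np.float64(0.57), np.float64(0.281), np.float64(0.103)), (np.float64(0.561), np.float64(0.272), np.float64(0.104)), (np.float64(0.555), np.float64(0.265), np.float64(0.104))]
```

```bash
python3 - <<'E'
from h import *
p,d=snap("scene","s2");cv2.imwrite("pics/s2c.png",cv2.resize(p[130:240,160:290,::-1],None,fx=5,fy=5))
s=manip.get_state();print(s["tool_pos"],s["qd"].round(3),s["time"])
P=cloud("scene",d);print([tuple(P[v,225].round(3)) for v in range(170,192,2)])
E
```

```text
[0.57349299 0.26520497 0.11534129] [ 0.001  0.001 -0.001  0.002  0.    -0.002  0.001] 2.2
[(np.float64(0.561), np.float64(0.27), np.float64(0.171)), (np.float64(0.562), np.float64(0.27), np.float64(0.164)), (np.float64(0.563), np.float64(0.269), np.float64(0.156)), (np.float64(0.563), np.float64(0.269), np.float64(0.15)), (np.float64(0.565), np.float64(0.268), np.float64(0.142)), (np.float64(0.619), np.float64(0.231), np.float64(0.104)), (np.float64(0.603), np.float64(0.242), np.float64(0.106)), (np.float64(0.599), np.float64(0.245), np.float64(0.102)), (np.float64(0.581), np.float64(0.258), np.float64(0.106)), (np.float64(0.573), np.float64(0.264), np.float64(0.104)), (np.float64(0.562), np.float64(0.271), np.float64(0.103))]
```

View pics/s2c.png

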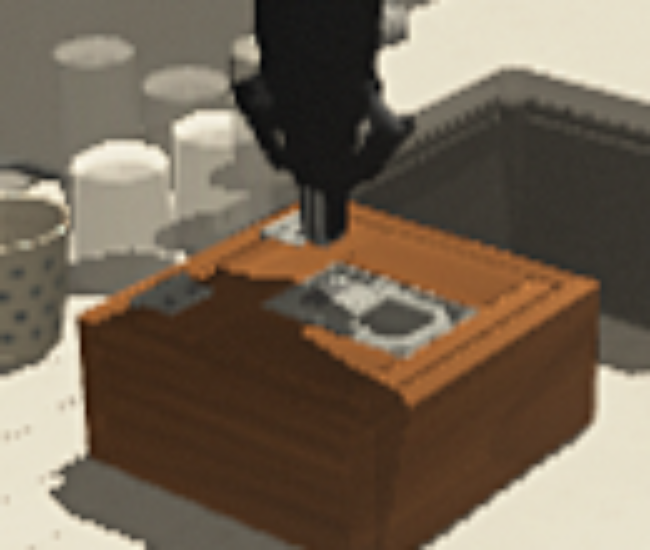

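The visible tips sit about 20 mm above the reported TCP, so I'll go down in small steps and use contact force to decide.

step_arm(
  claw=[0,0,0,0,0,0,0,0,0,0],
  linear=[
    [0,0,0.05],
    [0,0,0.1],
    [0,0,0.15],
    [0,0,0.2],
    [0,0,0.25],
    [0,0,0.3],
    [0,0,0.34],
    [0,0,0.38],
    [0,0,0.4],
    [0,0,0.4],
  ],
  turn=[0,0,0,0,0,0,0,0,0,0],
)

```text
time: 3.2
tool_pos: [0.5734, 0.2652, 0.0952]
orientation: [0.611, 0.792, -0.0, 0.001]
contact_force: [-0.0, -0.0, 0.8]
gripper_width: 0.002
```

```bash
python3 - <<'E'
from h import *
p,d=snap("scene","s3");cv2.imwrite("pics/s3c.png",cv2.resize(p[130:240,160:290,::-1],None,fx=5,fy=5))
mv(ch(.014,0,.085))
P=cloud("scene",d);print([tuple(P[v,225].round(3)) for v in range(170,192,2)])
E
```

```text
units [ 0.   -0.01  0.21] turn None | tcp [0.5735 0.2652 0.0953] chest xy 0.0145 -0.0 jaw 14.7 tilt [ 0.001 -0.    -1.   ] F [1.4 0.1 0.3] w -0.0 t 3.25
[(np.float64(0.557), np.float64(0.273), np.float64(0.173)), (np.float64(0.559), np.float64(0.271), np.float64(0.165)), (np.float64(0.565), np.float64(0.267), np.float64(0.155)), (np.float64(0.566), np.float64(0.267), np.float64(0.148)), (np.float64(0.563), np.float64(0.27), np.float64(0.144)), (np.float64(0.565), np.float64(0.268), np.float64(0.136)), (np.float64(0.566), np.float64(0.268), np.float64(0.128)), (np.float64(0.563), np.float64(0.27), np.float64(0.123)), (np.float64(0.583), np.float64(0.256), np.float64(0.104)), (np.float64(0.571), np.float64(0.265), np.float64(0.105)), (np.float64(0.56), np.float64(0.272), np.float64(0.105))]
```

View pics/s3c.png

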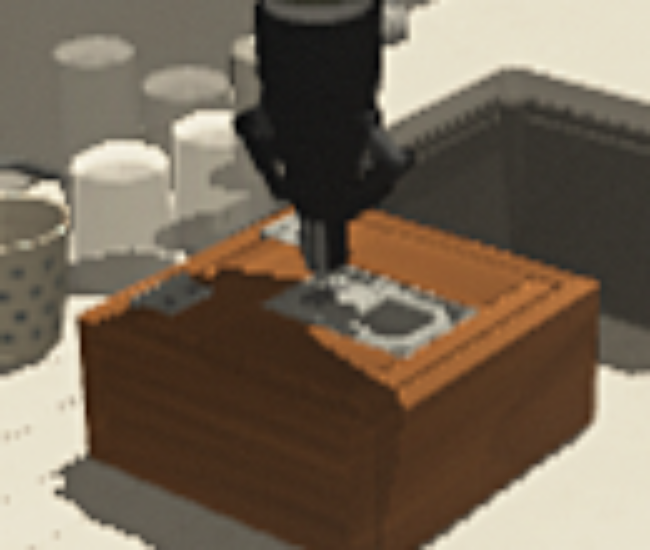

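step_arm(
  claw=[0,0,0,0,0,0,0,0,0,0],
  linear=[
    [0,0,0.04],
    [0,0,0.08],
    [0,0,0.12],
    [0,0,0.16],
    [0,0,0.2],
    [0,0,0.24],
    [0,0,0.28],
    [0,0,0.32],
    [0,0,0.36],
    [0,0,0.36],
  ],
  turn=[0,0,0,0,0,0,0,0,0,0],
)

```text
time: 4.25
tool_pos: [0.5739, 0.2653, 0.0773]
orientation: [0.611, 0.792, 0.0, 0.001]
contact_force: [0.4, 0.3, 0.1]
gripper_width: 0.002
```

```bash
python3 - <<'E'
from h import *
p,d=snap("scene","s4");cv2.imwrite("pics/s4c.png",cv2.resize(p[130:240,160:290,::-1],None,fx=5,fy=5))
mv(ch(.014,0,.065))
E
```

```text
units [ 0.   -0.01  0.25] turn None | tcp [0.5737 0.2652 0.0773] chest xy 0.0146 -0.0 jaw 14.7 tilt [ 0.001 -0.    -1.   ] F [0.5 0.8 0.3] w -0.0 t 4.3
```

View pics/s4c.png

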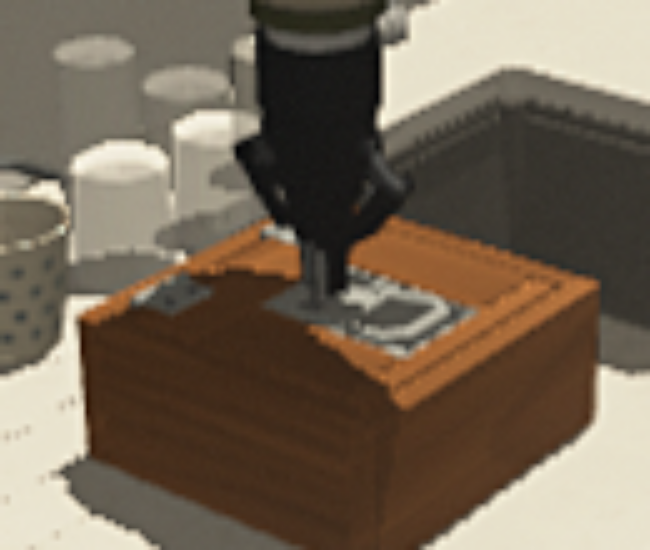

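step_arm(
  claw=[0,0,0,0,0,0,0,0,0,0],
  linear=[
    [0,0,0.04],
    [0,0,0.08],
    [0,0,0.12],
    [0,0,0.16],
    [0,0,0.2],
    [0,0,0.24],
    [0,0,0.28],
    [0,0,0.32],
    [0,0,0.34],
    [0,0,0.34],
  ],
  turn=[0,0,0,0,0,0,0,0,0,0],
)

```text
time: 5.3
tool_pos: [0.5737, 0.2652, 0.06]
orientation: [0.611, 0.792, 0.0, 0.001]
contact_force: [0.6, -0.5, 0.6]
gripper_width: 0.003
```

```bash
python3 - <<'E'
from h import *
p,d=snap("scene","s5");cv2.imwrite("pics/s5c.png",cv2.resize(p[130:240,160:290,::-1],None,fx=5,fy=5))
mv(ch(.014,0,.065))
E
```

```text
units [ 0.   -0.01 -0.1 ] turn None | tcp [0.5736 0.2652 0.0601] chest xy 0.0146 -0.0001 jaw 14.7 tilt [ 0.001 -0.001 -1.   ] F [ 0.5  0.3 -0.5] w -0.0 t 5.35
```

View pics/s5c.png

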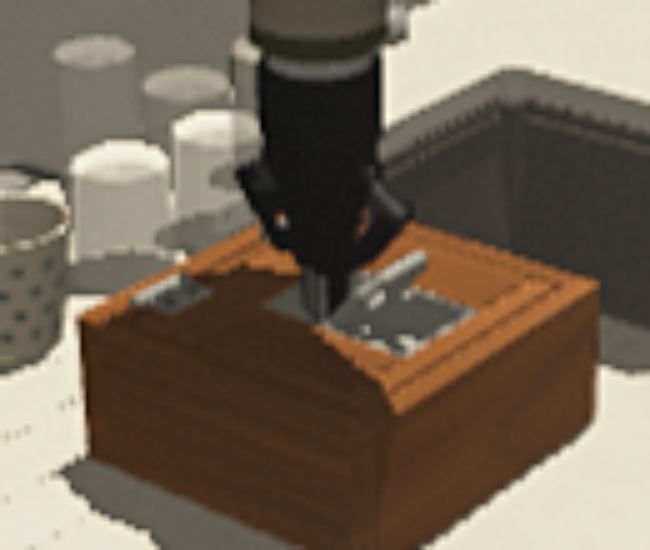

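The ring has tipped up, with its bar at about crop (400,265). I'll retract and measure it.

step_arm(
  claw=[0,0,0,0,0,0,0.2,0.4,0.7,0.7],
  linear=[
    [0,0,-0.2],
    [0,0,-0.5],
    [0,0,-0.9],
    [0,0,-1.3],
    [0,0,-1.7],
    [0,0,-2.1],
    [0,0,-2.5],
    [0,0,-2.8],
    [0,0,-2.9],
    [0,0,-2.9],
  ],
  turn=[0,0,0,0,0,0,0,0,0,0],
)

```text
time: 6.35
tool_pos: [0.5737, 0.2655, 0.2066]
orientation: [0.611, 0.792, 0.001, 0.001]
contact_force: [-0.8, 0.1, -0.7]
gripper_width: 0.678
```

```bash
python3 - <<'E'
from h import *
p,d=snap("scene","s6");cv2.imwrite("pics/s6c.png",cv2.resize(p[130:230,180:290,::-1],None,fx=6,fy=6))
mv(ch(.014,0,.065))
P=cloud("scene",d);D=P[...,:2]-C;x=D@EX;y=D@EY;z=P[...,2]
m=(abs(y)<.04)&(z>.112)&(z<.16)&(x>-.08)&(x<.03)
for q in np.c_[np.argwhere(m)[:,::-1],x[m].round(3),y[m].round(3),z[m].round(3)][::3]:print(q)
E
```

```text
units [-0.   -0.01  2.81] turn None | tcp [0.5733 0.2653 0.2056] chest xy 0.0143 0.0001 jaw 14.7 tilt [ 0.001 -0.    -1.   ] F [ 0.5  0.4 -0.2] w 0.7 t 6.4
[ 2.42e+02  1.80e+02 -4.70e-02 -1.00e-02  1.45e-01]
[ 2.41e+02  1.81e+02 -4.50e-02 -7.00e-03  1.43e-01]
[ 2.44e+02  1.81e+02 -4.90e-02 -1.70e-02  1.40e-01]
[ 2.40e+02  1.82e+02 -4.90e-02  2.00e-03  1.44e-01]
[ 2.43e+02  1.82e+02 -5.00e-02 -1.10e-02  1.39e-01]
[ 2.37e+02  1.83e+02 -4.30e-02  1.00e-02  1.42e-01]
[ 2.40e+02  1.83e+02 -4.80e-02  2.00e-03  1.40e-01]
[ 2.43e+02  1.83e+02 -5.00e-02 -1.00e-02  1.36e-01]
[ 2.36e+02  1.84e+02 -4.40e-02  1.60e-02  1.41e-01]
[ 2.39e+02  1.84e+02 -4.80e-02  7.00e-03  1.39e-01]
[ 2.42e+02  1.84e+02 -3.40e-02 -2.70e-02  1.22e-01]
[ 2.35e+02  1.85e+02 -4.50e-02  2.10e-02  1.41e-01]
[ 2.38e+02  1.85e+02 -5.10e-02  1.50e-02  1.40e-01]
[ 2.41e+02  1.85e+02 -2.90e-02 -2.70e-02  1.16e-01]
[ 2.34e+02  1.86e+02 -4.10e-02  2.20e-02  1.36e-01]
[ 2.37e+02  1.86e+02 -4.90e-02  1.70e-02  1.37e-01]
[ 2.32e+02  1.87e+02 -3.70e-02  2.60e-02  1.34e-01]
[ 2.35e+02  1.87e+02 -4.60e-02  2.30e-02  1.35e-01]
[ 2.32e+02  1.88e+02 -3.90e-02  2.90e-02  1.32e-01]
[ 2.35e+02  1.88e+02 -4.60e-02  2.30e-02  1.32e-01]
[ 2.33e+02  1.89e+02 -4.10e-02  2.70e-02  1.28e-01]
[ 2.30e+02  1.90e+02 -3.10e-02  2.90e-02  1.23e-01]
[ 2.28e+02  1.91e+02 -2.30e-02  2.80e-02  1.17e-01]
[ 2.31e+02  1.91e+02 -3.40e-02  2.80e-02  1.20e-01]
[ 2.30e+02  1.92e+02 -2.90e-02  2.60e-02  1.14e-01]
```

View pics/s6c.png

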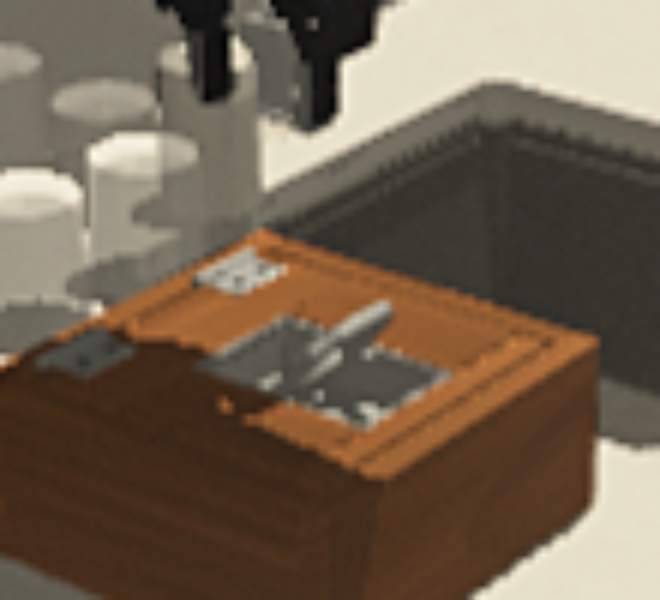

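step_arm(
  claw=[0.6,0.6,0.6,0.6,0.6,0.6,0.6,0.6,0.6,0.6],
  linear=[
    [0,-0.3,0],
    [0,-0.8,0],
    [0,-1.19,0.1],
    [0,-1.19,0.4],
    [0,-1.19,0.8],
    [0,-1.19,1.2],
    [0,-1.19,1.5],
    [0,-1.19,1.7],
    [0,-1.19,1.75],
    [0,-1.19,1.75],
  ],
  turn=[0,0,0,0,0,0,0,0,0,0],
)

```text
time: 7.4
tool_pos: [0.5158, 0.25, 0.1176]
orientation: [0.611, 0.792, -0.0, 0.001]
contact_force: [0.1, -0.2, 0.2]
gripper_width: 0.599
```

```bash
python3 - <<'E'
from h import *
p,d=snap("scene","s7");cv2.imwrite("pics/s7c.png",cv2.resize(p[130:230,180:290,::-1],None,fx=6,fy=6))
mv(ch(-.045,0,.098))
P=cloud("scene",d);D=P[...,:2]-C;x=D@EX;y=D@EY;z=P[...,2]
m=(abs(y)<.03)&(z>.112)&(z<.2)&(x>-.11)&(x<.03)&(p.max(-1)<60)
for v in range(165,200):
    for u in range(220,265,3):
        if m[v,u]: print(u,v,x[v,u].round(3),y[v,u].round(3),z[v,u].round(3),end=" | ")
    print()
E
```

```text
units [-0.  -0.   0.4] turn None | tcp [0.516  0.2501 0.1181] chest xy -0.0449 0.0002 jaw 14.7 tilt [ 0.001 -0.    -1.   ] F [ 1.1 -0.7  0.5] w 0.6 t 7.45
229 165 -0.015 0.011 0.193 | 232 165 -0.02 0.003 0.192 | 
229 166 -0.016 0.013 0.191 | 232 166 -0.018 0.001 0.187 | 250 166 -0.078 -0.009 0.2 | 
229 167 -0.012 0.008 0.185 | 232 167 -0.018 0.001 0.184 | 235 167 -0.019 -0.013 0.179 | 250 167 -0.076 -0.011 0.196 | 
229 168 -0.009 0.004 0.179 | 232 168 -0.022 0.005 0.183 | 235 168 -0.021 -0.009 0.178 | 244 168 -0.072 0.013 0.2 | 247 168 -0.079 0.008 0.2 | 250 168 -0.082 -0.003 0.197 | 
229 169 -0.011 0.006 0.178 | 232 169 -0.02 0.003 0.179 | 235 169 -0.02 -0.011 0.174 | 247 169 -0.083 0.013 0.2 | 250 169 -0.087 0.004 0.198 | 256 169 -0.099 -0.009 0.196 | 
229 170 -0.009 0.004 0.173 | 232 170 -0.022 0.006 0.177 | 235 170 -0.02 -0.011 0.17 | 247 170 -0.083 0.013 0.196 | 250 170 -0.092 0.011 0.198 | 256 170 -0.101 -0.006 0.195 | 
229 171 -0.009 0.005 0.17 | 232 171 -0.023 0.008 0.175 | 235 171 -0.019 -0.012 0.167 | 247 171 -0.078 0.007 0.19 | 250 171 -0.092 0.011 0.195 | 253 171 -0.104 0
[... 421 characters left out ...]
32 175 -0.019 0.003 0.159 | 247 175 -0.076 0.003 0.175 | 250 175 -0.081 -0.004 0.174 | 
229 176 -0.01 0.007 0.155 | 232 176 -0.023 0.007 0.158 | 247 176 -0.078 0.006 0.173 | 250 176 -0.085 0.001 0.174 | 
232 177 -0.021 0.005 0.154 | 247 177 -0.08 0.009 0.172 | 250 177 -0.085 0.002 0.171 | 
232 178 -0.017 0.001 0.148 | 247 178 -0.077 0.005 0.166 | 250 178 -0.084 -0.0 0.167 | 
232 179 -0.019 0.003 0.146 | 247 179 -0.077 0.005 0.163 | 250 179 -0.084 0.0 0.163 | 
247 180 -0.078 0.006 0.16 | 250 180 -0.082 -0.003 0.158 | 
247 181 -0.078 0.006 0.158 | 250 181 -0.086 0.003 0.158 | 
247 182 -0.078 0.007 0.155 | 250 182 -0.082 -0.003 0.152 | 
244 183 -0.043 -0.025 0.128 | 247 183 -0.076 0.003 0.149 |
```

View pics/s7c.png

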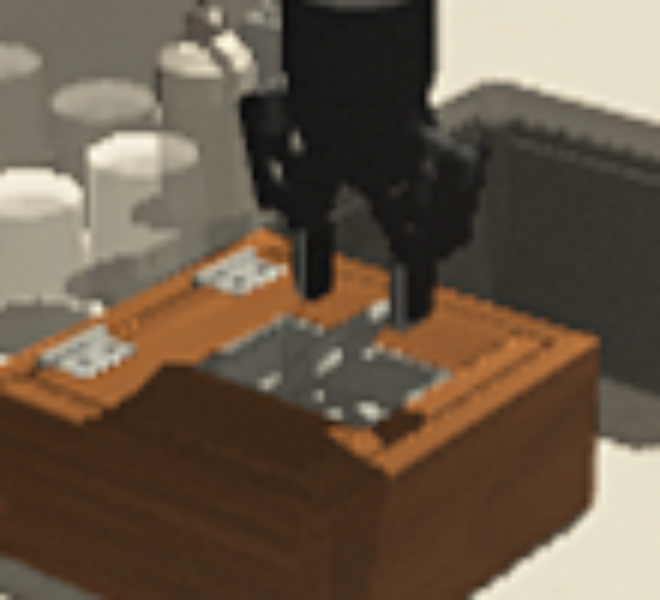

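Both fingers straddle the bar, with tips at about crop (313,295) and (405,322). Now I'll lower and grip.

step_arm(
  claw=[0.6,0.6,0.6,0.6,0.3,0,0,0,0,0],
  linear=[
    [0,0,0.15],
    [0,0,0.3],
    [0,0,0.4],
    [0,0,0.4],
    [0,0,0.4],
    [0,0,0.4],
    [0,0,0.4],
    [0,0,0.4],
    [0,0,0.4],
    [0,0,0.4],
  ],
  turn=[0,0,0,0,0,0,0,0,0,0],
)

```text
time: 8.45
tool_pos: [0.516, 0.2501, 0.0984]
orientation: [0.611, 0.792, 0.0, 0.001]
contact_force: [-1.8, -0.5, 4.0]
gripper_width: 0.092
```

```bash
python3 - <<'E'
from h import *
p,d=snap("scene","s8");cv2.imwrite("pics/s8c.png",cv2.resize(p[130:230,180:290,::-1],None,fx=6,fy=6))
mv(ch(-.045,0,.098))
# path: hinge at x=.097,z=.105; bar pose for (theta,phi)
def bar(t,f):
    p=.110*np.array([np.cos(t),np.sin(t)])-.006*np.array([-np.sin(t),np.cos(t)])+.052*np.array([np.cos(t+f),np.sin(t+f)])
    return np.array([.097-p[0],.105+p[1]])
b0=bar(0,.9)
for t,f in [(0,.9),(.1,1.0),(.2,1.1),(.3,1.2),(.4,1.3),(.55,1.35),(.7,1.4),(.85,1.4),(1.,1.4),(1.15,1.4),(1.3,1.4),(1.45,1.4),(1.55,1.45),(1.62,1.5)]:
    b=bar(t,f);print(t,f,b.round(4),"dy,dz units",((b-b0)/.05*[1,-1]).round(2))
E
```

```text
units [-0.   -0.    0.01] turn None | tcp [0.516  0.2502 0.0984] chest xy -0.0449 0.0002 jaw 14.7 tilt [ 0.002 -0.    -1.   ] F [-1.7 -1.1  5. ] w 0.09 t 8.5
0 0.9 [-0.0453  0.1397] dy,dz units [ 0. -0.]
0.1 1.0 [-0.0366  0.1564] dy,dz units [ 0.17 -0.33]
0.2 1.1 [-0.0259  0.1711] dy,dz units [ 0.39 -0.63]
0.3 1.2 [-0.0135  0.1836] dy,dz units [ 0.64 -0.88]
0.4 1.3 [0.     0.1939] dy,dz units [ 0.91 -1.08]
0.55 1.35 [0.0169 0.2066] dy,dz units [ 1.24 -1.34]
0.7 1.4 [0.0353 0.2162] dy,dz units [ 1.61 -1.53]
0.85 1.4 [0.0526 0.2241] dy,dz units [ 1.96 -1.69]
1.0 1.4 [0.0709 0.2294] dy,dz units [ 2.32 -1.79]
1.15 1.4 [0.0898 0.232 ] dy,dz units [ 2.7  -1.84]
1.3 1.4 [0.1088 0.2316] dy,dz units [ 3.08 -1.84]
1.45 1.4 [0.1276 0.2284] dy,dz units [ 3.46 -1.77]
1.55 1.45 [0.1402 0.2222] dy,dz units [ 3.71 -1.65]
1.62 1.5 [0.1484 0.2163] dy,dz units [ 3.87 -1.53]
```

View pics/s8c.png

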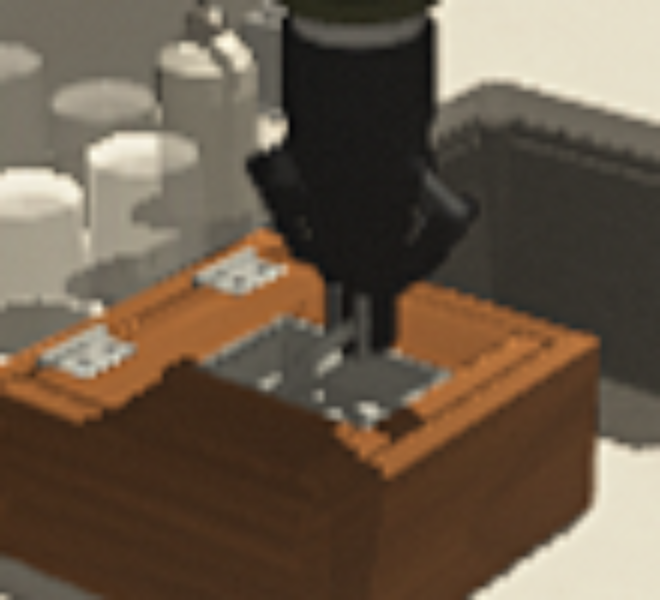

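The bar is gripped between the pads at about crop (345,330), opening 0.09. Now I'll lift the hatch.

step_arm(
  claw=[0,0,0,0,0,0,0,0,0,0],
  linear=[
    [0,0.05,-0.1],
    [0,0.11,-0.22],
    [0,0.17,-0.33],
    [0,0.28,-0.48],
    [0,0.39,-0.63],
    [0,0.52,-0.76],
    [0,0.64,-0.88],
    [0,0.78,-0.98],
    [0,0.91,-1.08],
    [0,0.91,-1.08],
  ],
  turn=[0,0,0,0,0,0,0,0,0,0],
)

```text
time: 9.5
tool_pos: [0.5606, 0.2619, 0.1535]
orientation: [0.611, 0.792, 0.001, 0.001]
contact_force: [-5.5, -1.3, 1.6]
gripper_width: 0.088
```

```bash
python3 - <<'E'
from h import *
p,d=snap("scene","s9");cv2.imwrite("pics/s9c.png",cv2.resize(p[100:230,160:290,::-1],None,fx=4,fy=4))
mv(ch(.0,0,.1525))
E
```

```text
units [-0.   -0.02  0.02] turn None | tcp [0.5606 0.2619 0.1535] chest xy 0.0012 0.0001 jaw 14.7 tilt [ 0.002  0.    -1.   ] F [-5.9 -1.   0.8] w 0.09 t 9.55
```

View pics/s9c.png

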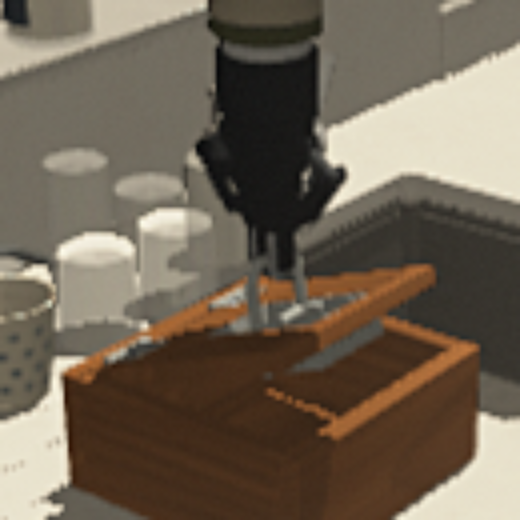

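The hatch is up about 0.4 rad, so I'll carry on.

step_arm(
  claw=[0,0,0,0,0,0,0,0,0,0],
  linear=[
    [0,0.16,-0.14],
    [0,0.33,-0.26],
    [0,0.52,-0.36],
    [0,0.7,-0.45],
    [0,0.87,-0.53],
    [0,1.05,-0.61],
    [0,1.23,-0.66],
    [0,1.41,-0.71],
    [0,1.6,-0.74],
    [0,1.79,-0.76],
  ],
  turn=[0,0,0,0,0,0,0,0,0,0],
)

```text
time: 10.55
tool_pos: [0.6467, 0.2846, 0.1928]
orientation: [0.611, 0.792, 0.0, 0.0]
contact_force: [-6.3, -1.1, -0.6]
gripper_width: 0.089
```

```bash
python3 - <<'E'
from h import *
p,d=snap("scene","s10");cv2.imwrite("pics/s10c.png",cv2.resize(p[70:230,140:300,::-1],None,fx=4,fy=4)[:600])
mv(ch(.1276,0,.2284-.0413))
E
```

```text
units [0.   0.71 0.12] turn None | tcp [0.6486 0.2852 0.193 ] chest xy 0.0922 -0.0 jaw 14.7 tilt [ 0.003  0.001 -1.   ] F [-4.5 -1.5  1.1] w 0.08 t 10.6
```

View pics/s10c.png

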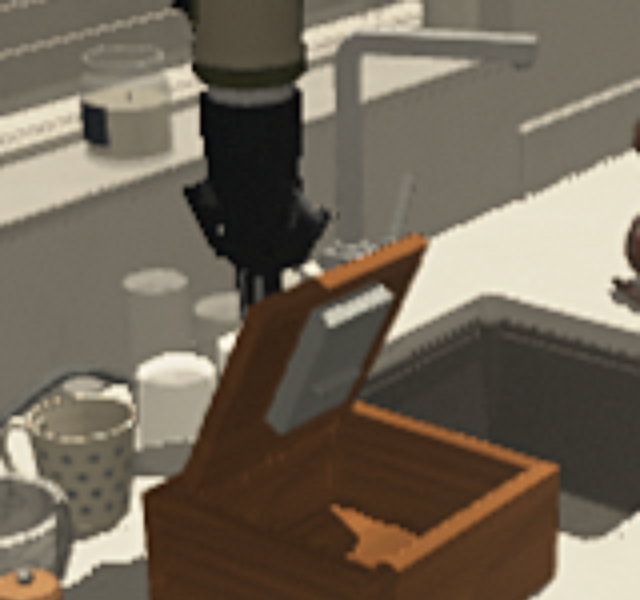

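step_arm(
  claw=[0,0,0,0,0,0,0,0,0,0],
  linear=[
    [0,0.12,0],
    [0,0.24,0],
    [0,0.36,0.01],
    [0,0.48,0.04],
    [0,0.6,0.08],
    [0,0.71,0.12],
    [0,0.78,0.15],
    [0,0.83,0.18],
    [0,0.83,0.18],
    [0,0.83,0.18],
  ],
  turn=[0,0,0,0,0,0,0,0,0,0],
)

```text
time: 11.6
tool_pos: [0.6838, 0.2945, 0.1863]
orientation: [0.611, 0.792, -0.003, -0.003]
contact_force: [-20.5, -4.6, 21.3]
gripper_width: 0.083
```

```bash
python3 - <<'E'
from h import *
p,d=snap("scene","s11");cv2.imwrite("pics/s11c.png",cv2.resize(p[70:220,140:300,::-1],None,fx=4,fy=4))
mv(ch(.1276,0,.2284-.0413))
E
```

```text
units [ 0.   -0.02 -0.02] turn None | tcp [0.6838 0.2945 0.1863] chest xy 0.1286 -0.0 jaw 14.7 tilt [-0.007 -0.001 -1.   ] F [-20.7  -4.5  21.7] w 0.09 t 11.65
```

View pics/s11c.png

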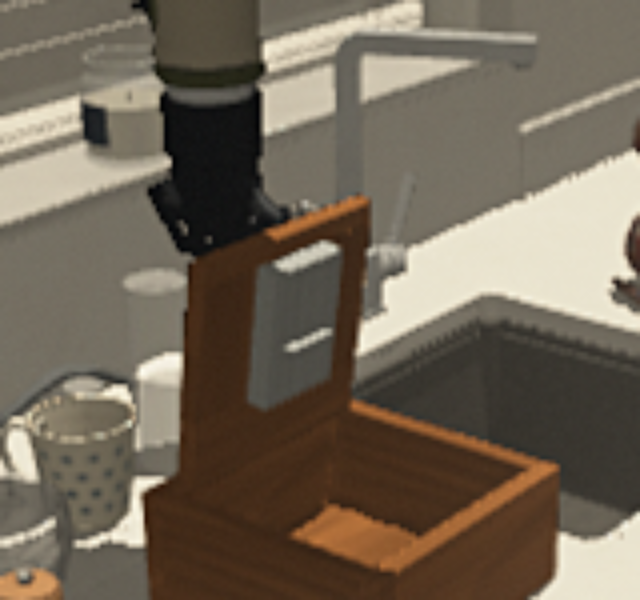

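step_arm(
  claw=[0,0,0,0.15,0.25,0.3,0.3,0.3,0.3,0.3],
  linear=[
    [0,0,-0.02],
    [0,0,-0.04],
    [0,0,-0.04],
    [0,0,-0.04],
    [0,0,-0.04],
    [0,0,-0.04],
    [0,0,-0.04],
    [0,0,-0.04],
    [0,0,-0.04],
    [0,0,-0.04],
  ],
  turn=[0,0,0,0,0,0,0,0,0,0],
)

```text
time: 12.65
tool_pos: [0.6841, 0.2945, 0.1885]
orientation: [0.611, 0.792, -0.002, -0.003]
contact_force: [1.4, 1.0, 2.4]
gripper_width: 0.3
```

```bash
python3 - <<'E'
from h import *
p,d=snap("scene","s12");cv2.imwrite("pics/s12c.png",cv2.resize(p[70:220,140:300,::-1],None,fx=4,fy=4))
mv(ch(.1276,0,.2284-.0413))
E
```

```text
units [ 0.   -0.02  0.03] turn None | tcp [0.684  0.2945 0.1884] chest xy 0.1288 -0.0001 jaw 14.7 tilt [-0.007 -0.001 -1.   ] F [ 1.9 -0.6  2.4] w 0.3 t 12.7
```

View pics/s12c.png

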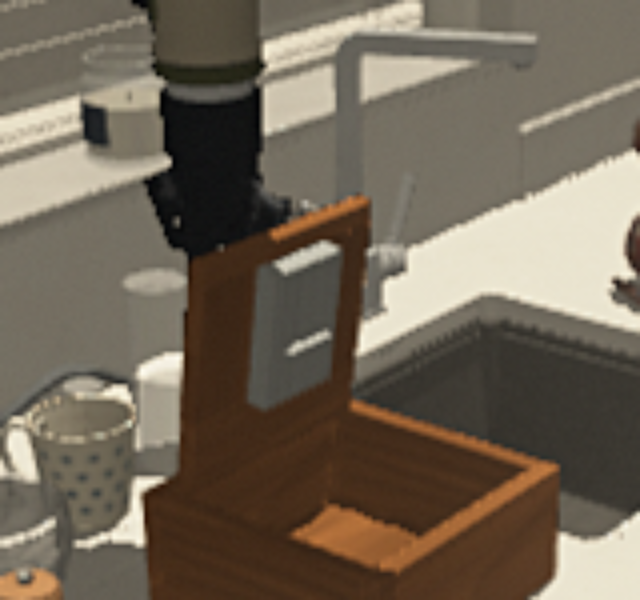

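step_arm(
  claw=[0.3,0.3,0.3,0.3,0.3,0.3,0.3,0.3,0.2,0],
  linear=[
    [0,0,-0.15],
    [0,0,-0.4],
    [0,0,-0.7],
    [0,0,-1.0],
    [0,0,-1.4],
    [0,0,-1.8],
    [0,0,-2.2],
    [0,0,-2.6],
    [0,0,-2.9],
    [0,0,-3.0],
  ],
  turn=[0,0,0,0,0,0,0,0,0,0],
)

```text
time: 13.7
tool_pos: [0.6857, 0.2947, 0.3413]
orientation: [0.611, 0.792, -0.001, -0.002]
contact_force: [0.3, 0.1, 0.9]
gripper_width: 0.043
```

```bash
python3 - <<'E'
from h import *
p,d=snap("scene","s13");cv2.imwrite("pics/s13c.png",cv2.resize(p[70:220,140:300,::-1],None,fx=4,fy=4))
mv(ch(.02,0.055,.36))
P=cloud("scene",d);D=P[...,:2]-C;x=D@EX;y=D@EY;z=P[...,2]
m=(abs(y)>.045)&(abs(y)<.09)&(z>.13)&(z<.31)&(x>-.1)&(x<.2)
c=np.polyfit(z[m],x[m],1);print(m.sum(),c,"theta",np.pi/2+np.arctan(c[0]));print(np.percentile(z[m],99),np.percentile(x[m],[2,50,98]))
E
```

```text
units [ 1.1  -2.21 -0.37] turn None | tcp [0.6855 0.2947 0.3408] chest xy 0.1303 -0.0003 jaw 14.7 tilt [-0.004  0.001 -1.   ] F [0.7 0.9 0. ] w 0.0 t 13.75
844 [-0.13963643  0.09601339] theta 1.4320569841473747
0.2945683199785125 [0.05304878 0.06473857 0.07957862]
```

View pics/s13c.png

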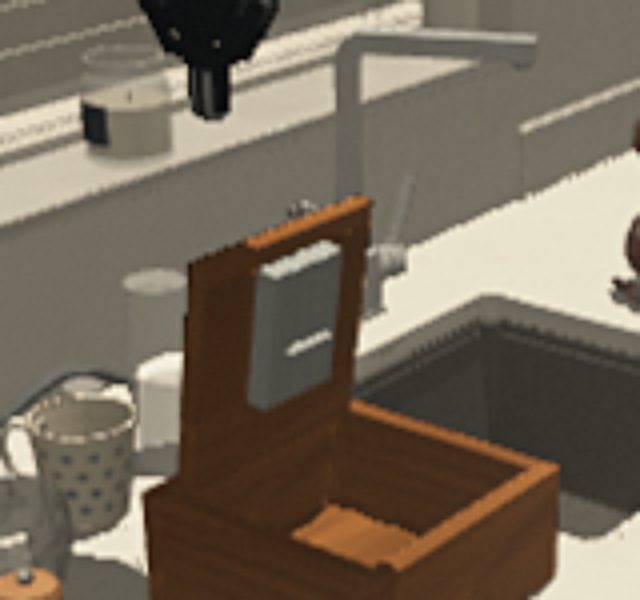

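The hatch stands at about 1.43 rad and the fingers are clear. I'll move over to its underside and push it past vertical.

step_arm(
  claw=[0,0,0,0,0,0,0,0,0,0],
  linear=[
    [0.2,-0.4,0],
    [0.5,-1.0,0],
    [0.8,-1.7,0],
    [1.1,-2.3,0],
    [1.1,-2.8,0],
    [1.1,-2.8,0.3],
    [1.1,-2.8,0.8],
    [1.1,-2.8,1.3],
    [1.1,-2.8,1.7],
    [1.1,-2.8,1.8],
  ],
  turn=[0,0,0,0,0,0,0,0,0,0],
)

```text
time: 14.75
tool_pos: [0.5342, 0.3118, 0.2487]
orientation: [0.611, 0.792, -0.003, -0.003]
contact_force: [1.4, 0.3, 1.6]
gripper_width: -0.0
```

```bash
python3 - <<'E'
from h import *
mv(ch(.102,0.055,.25))
E
```

```text
units [ 0.01  2.27 -0.05] turn None | tcp [0.5342 0.3118 0.2487] chest xy -0.0115 0.0551 jaw 14.7 tilt [-0.008 -0.002 -1.   ] F [1.4 0.3 1.6] w -0.0 t 14.75
```

step_arm(
  claw=[0,0,0,0,0,0,0,0,0,0],
  linear=[
    [0,0.3,0],
    [0,0.7,0],
    [0,1.0,0],
    [0,1.2,0],
    [0,1.4,0],
    [0,1.6,0],
    [0,1.8,0],
    [0,2.0,0],
    [0,2.15,0],
    [0,2.25,0],
  ],
  turn=[0,0,0,0,0,0,0,0,0,0],
)

```text
time: 15.75
tool_pos: [0.6436, 0.3405, 0.2474]
orientation: [0.611, 0.792, -0.003, -0.003]
contact_force: [-3.2, 0.2, -0.5]
gripper_width: 0.002
```

```bash
python3 - <<'E'
from h import *
p,d=snap("scene","s14");cv2.imwrite("pics/s14c.png",cv2.resize(p[70:220,140:300,::-1],None,fx=4,fy=4))
mv(ch(.102,0.055,.25))
P=cloud("scene",d);D=P[...,:2]-C;x=D@EX;y=D@EY;z=P[...,2]
m=(y<-.045)&(abs(y)<.09)&(z>.13)&(z<.31)&(x>-.0)&(x<.2)
c=np.polyfit(z[m],x[m],1);print(m.sum(),c,"theta",np.pi/2+np.arctan(c[0]))
E
```

```text
units [ 0.01 -0.   -0.05] turn None | tcp [0.6441 0.3406 0.2473] chest xy 0.1021 0.0547 jaw 14.7 tilt [-0.008 -0.002 -1.   ] F [-1.2  0.2  0.4] w -0.0 t 15.8
405 [0.19110213 0.06120108] theta 1.7596217853462879
```

View pics/s14c.png

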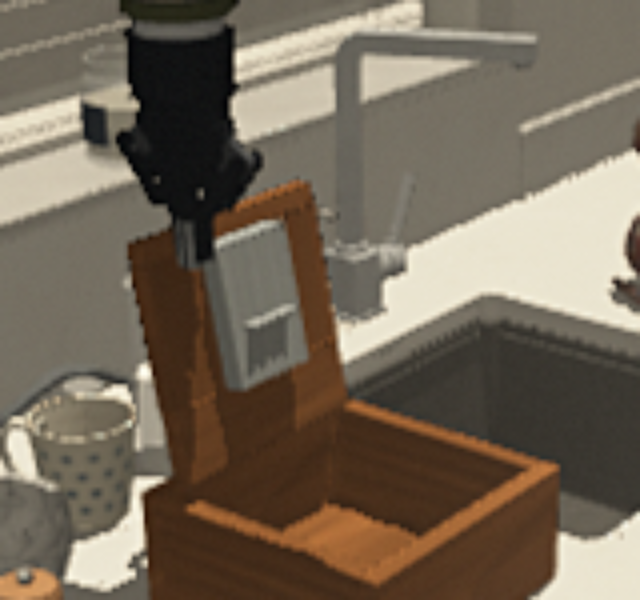

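The hatch leans back at about 1.75 rad. Next I'll back away and go over the pepper.

step_arm(
  claw=[0,0,0,0.3,0.6,1,1,1,1,1],
  linear=[
    [0,-0.4,0],
    [0,-1.1,0],
    [-0.4,-1.9,0],
    [-1.1,-2.6,0],
    [-1.9,-3.2,0.1],
    [-2.7,-3.8,0.3],
    [-3.5,-4.4,0.5],
    [-4.3,-5.0,0.7],
    [-5.1,-5.41,0.9],
    [-5.81,-5.41,1.0],
  ],
  turn=[0,0,0,0,0,0,0,0,0,0],
)

```text
time: 16.8
tool_pos: [0.4529, -0.0118, 0.1994]
orientation: [0.611, 0.791, -0.004, -0.003]
contact_force: [0.5, -0.6, 0.4]
gripper_width: 1.0
```

```bash
python3 - <<'E'
from h import *
p,d=snap("scene","s15");cv2.imwrite("pics/s15c.png",p[:,:,::-1])
mv([.456,-.009,.14])
P=cloud("scene",d);m=(P[...,2]>.01)&(P[...,2]<.1)&(abs(P[...,0]-.455)<.05)&(abs(P[...,1]+.008)<.05)
q=P[m];print(m.sum(),q.min(0),q.max(0))
for lo in (.015,.03,.045,.07):
    k=q[(q[:,2]>lo)&(q[:,2]<lo+.015)];print(lo,len(k),np.percentile(k,[3,97],axis=0).round(3).tolist() if len(k) else 0)
E
```

```text
units [0.15 0.05 1.19] turn None | tcp [ 0.4558 -0.0166  0.1994] chest xy -0.1716 -0.2421 jaw 14.3 tilt [-0.006 -0.005 -1.   ] F [ 0.9 -5.3  0.6] w 1.0 t 16.85
270 [ 0.43561447 -0.02562247  0.01006365] [0.47013698 0.01522595 0.08977225]
0.015 47 [[0.437, -0.016, 0.016], [0.464, 0.012, 0.029]]
0.03 59 [[0.436, -0.022, 0.03], [0.468, 0.011, 0.044]]
0.045 49 [[0.438, -0.016, 0.045], [0.467, 0.01, 0.059]]
0.07 58 [[0.441, -0.021, 0.071], [0.468, 0.008, 0.085]]
```

View pics/s15c.png

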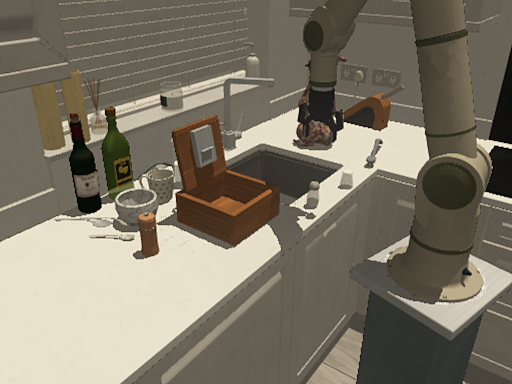

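The hatch leans back at (200,140), the chest is open, and pepper at (313,193), glass and mill are where they started.

step_arm(
  claw=[1,1,1,1,1,1,1,1,1,1],
  linear=[
    [0.1,0.03,0],
    [0.13,0.07,0],
    [0.13,0.07,0.3],
    [0.13,0.07,0.6],
    [0.13,0.07,1.0],
    [0.13,0.07,1.4],
    [0.13,0.07,1.8],
    [0.13,0.07,2.0],
    [0.13,0.07,2.0],
    [0.13,0.07,2.0],
  ],
  turn=[0,0,0,0,0,0,0,0,0,0],
)

```text
time: 17.85
tool_pos: [0.4573, -0.0093, 0.0998]
orientation: [0.613, 0.79, -0.004, -0.001]
contact_force: [0.1, 0.1, -0.6]
gripper_width: 0.998
```

```bash
python3 - <<'E'
from h import *
p,d=snap("scene","s16");cv2.imwrite("pics/s16c.png",cv2.resize(p[110:230,260:400,::-1],None,fx=5,fy=5))
mv([.457,-.010,.004])
E
```

```text
units [-0.   -0.    1.92] turn None | tcp [ 0.4575 -0.0094  0.1   ] chest xy -0.1682 -0.2356 jaw 14.4 tilt [-0.005 -0.004 -1.   ] F [-0.6 -0.4  0.1] w 1.0 t 17.9
```

View pics/s16c.png

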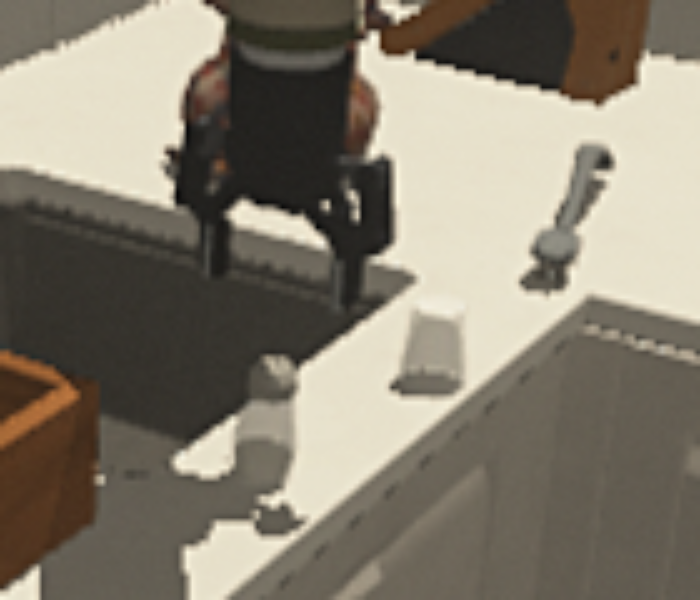

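The fingers at crop (213,270) and (345,300) are centred over the dome at (273,365), so I'll descend and grip.

step_arm(
  claw=[1,1,1,1,1,1,1,1,1,1],
  linear=[
    [0,0,0.15],
    [0,0,0.4],
    [0,0,0.65],
    [0,0,0.9],
    [0,0,1.15],
    [0,0,1.4],
    [0,0,1.6],
    [0,0,1.8],
    [0,0,1.88],
    [0,0,1.88],
  ],
  turn=[0,0,0,0,0,0,0,0,0,0],
)

```text
time: 18.9
tool_pos: [0.4568, -0.0099, 0.0056]
orientation: [0.613, 0.79, -0.004, -0.001]
contact_force: [0.2, -0.4, -0.1]
gripper_width: 1.002
```

step_arm(
  claw=[0.9,0.8,0.7,0.6,0.55,0.5,0.4,0.3,0.3,0.3],
  linear=[
    [0,0,0],
    [0,0,0],
    [0,0,0],
    [0,0,0],
    [0,0,0],
    [0,0,0],
    [0,0,0],
    [0,0,0],
    [0,0,0],
    [0,0,0],
  ],
  turn=[0,0,0,0,0,0,0,0,0,0],
)

```text
time: 19.9
tool_pos: [0.4571, -0.0098, 0.0062]
orientation: [0.613, 0.79, -0.003, -0.001]
contact_force: [-0.8, 0.4, 11.3]
gripper_width: 0.449
```

```bash
python3 - <<'E'
from h import *
p,d=snap("scene","s17");cv2.imwrite("pics/s17c.png",cv2.resize(p[110:230,260:400,::-1],None,fx=5,fy=5))
mv([.457,-.010,.15])
E
```

```text
units [-0.01 -0.02 -2.88] turn None | tcp [ 0.4571 -0.0099  0.0062] chest xy -0.1687 -0.2359 jaw 14.4 tilt [-0.005 -0.004 -1.   ] F [-0.4  0.8 12.3] w 0.44 t 19.95
```

View pics/s17c.png

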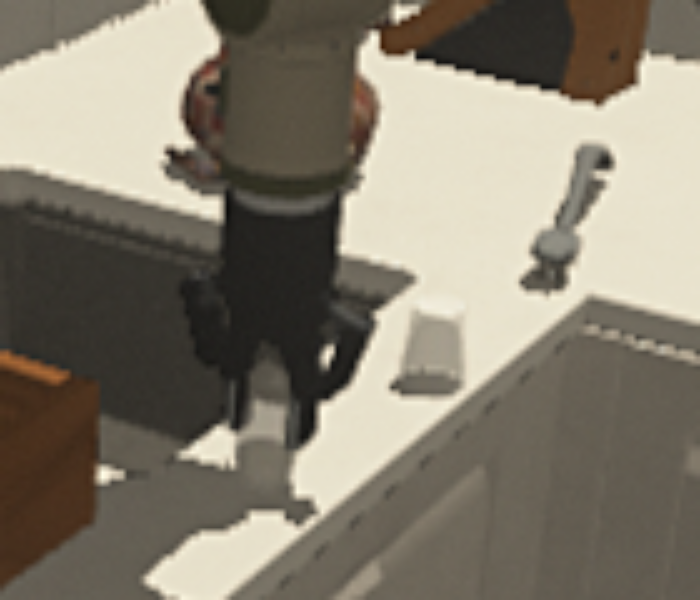

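The pads hold the upper half of the shaker, with tips at crop (240,425) and (300,440). I'll lift and check.

step_arm(
  claw=[0.3,0.3,0.3,0.3,0.3,0.3,0.3,0.3,0.3,0.3],
  linear=[
    [0,0,-0.1],
    [0,0,-0.3],
    [0,0,-0.6],
    [0,0,-1.0],
    [0,0,-1.5],
    [0,0,-2.0],
    [0,0,-2.5],
    [0,0,-2.9],
    [0,0,-3.1],
    [0,0,-3.2],
  ],
  turn=[0,0,0,0,0,0,0,0,0,0],
)

```text
time: 20.95
tool_pos: [0.458, -0.009, 0.1672]
orientation: [0.613, 0.79, -0.003, -0.0]
contact_force: [0.1, -0.1, -1.3]
gripper_width: 0.442
```

```bash
python3 - <<'E'
from h import *
p,d=snap("scene","s18");cv2.imwrite("pics/s18c.png",cv2.resize(p[70:190,260:400,::-1],None,fx=5,fy=5))
mv(ch(-.02,0,.165),14.89)
P=cloud("scene",d);m=(P[...,2]>.1)&(P[...,2]<.24)&(abs(P[...,0]-.455)<.03)&(abs(P[...,1]+.008)<.03);v=np.argwhere(m)
q=P[m];print(m.sum(),np.percentile(q,1,axis=0))
E
```

```text
units [4.73 2.91 0.02] turn -0.5139194437787324 | tcp [ 0.4581 -0.0091  0.1672] chest xy -0.1676 -0.2354 jaw 14.4 tilt [-0.004 -0.004 -1.   ] F [-0.1 -0.3 -0.6] w 0.45 t 21.0
370 [ 0.42592241 -0.02255956  0.16272417]
```

View pics/s18c.png

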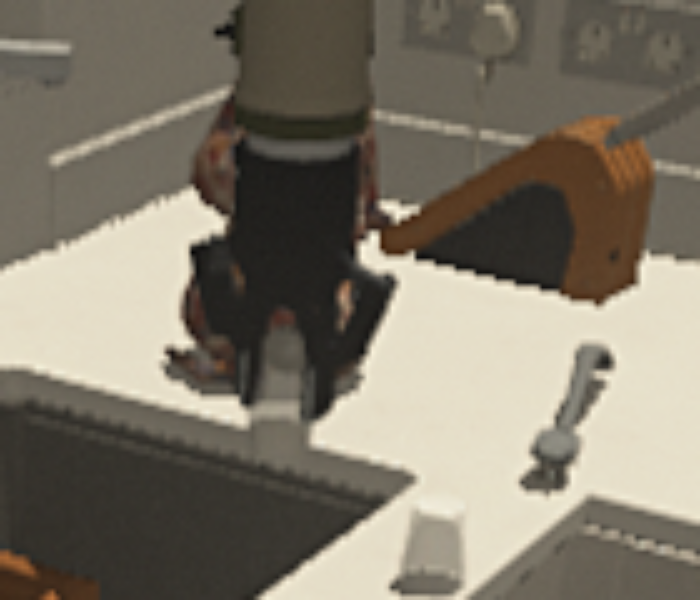

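The shaker is held upright at crop (280,400), so I'll carry it over the chest.

step_arm(
  claw=[0.3,0.3,0.3,0.3,0.3,0.3,0.3,0.3,0.3,0.3],
  linear=[
    [0.2,0.1,0],
    [0.6,0.4,0],
    [1.2,0.75,0],
    [1.9,1.15,0],
    [2.6,1.6,0],
    [3.3,2.0,0],
    [3.9,2.4,0],
    [4.4,2.7,0],
    [4.7,2.9,0],
    [4.73,2.91,0],
  ],
  turn=[0,0,0,0,0,0,0,0,0,0],
)

```text
time: 22.0
tool_pos: [0.54, 0.2589, 0.1645]
orientation: [0.612, 0.791, -0.003, -0.001]
contact_force: [0.1, -1.1, -1.1]
gripper_width: 0.449
```

```bash
python3 - <<'E'
from h import *
p,d=snap("scene","s19");cv2.imwrite("pics/s19c.png",cv2.resize(p[70:240,150:310,::-1],None,fx=3.5,fy=3.5))
mv(ch(-.02,0,.028),14.89)
E
```

```text
units [-0.01  0.02  2.73] turn -0.42913257651474623 | tcp [0.5397 0.257  0.1647] chest xy -0.0203 0.0007 jaw 14.5 tilt [-0.006 -0.005 -1.   ] F [ 0.   0.1 -1. ] w 0.44 t 22.05
```

View pics/s19c.png

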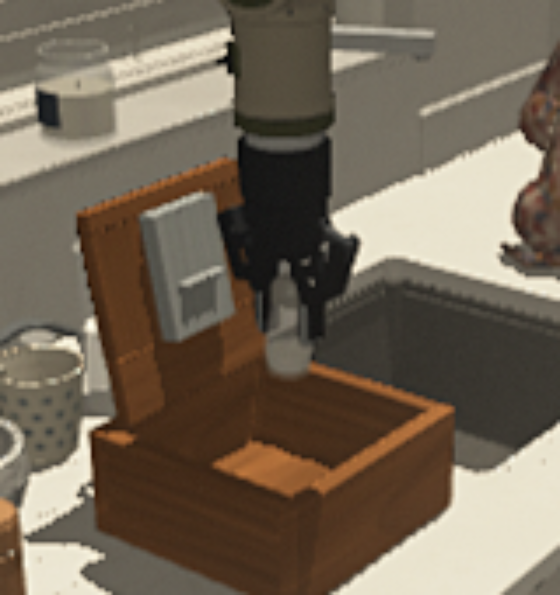

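step_arm(
  claw=[0.3,0.3,0.3,0.3,0.3,0.3,0.3,0.3,0.3,0.3],
  linear=[
    [0,0,0.2],
    [0,0,0.5],
    [0,0,0.9],
    [0,0,1.3],
    [0,0,1.7],
    [0,0,2.0],
    [0,0,2.3],
    [0,0,2.5],
    [0,0,2.58],
    [0,0,2.6],
  ],
  turn=[0,0,0,0,0,0,0,0,0,0],
)

```text
time: 23.05
tool_pos: [0.5389, 0.256, 0.0344]
orientation: [0.613, 0.79, -0.004, -0.001]
contact_force: [0.1, 0.3, -0.1]
gripper_width: 0.447
```

step_arm(
  claw=[0.3,0.3,0.3,0.3,0.3,0.3,0.3,0.3,0.3,0.3],
  linear=[
    [0,0,0.01],
    [0,0,0.02],
    [0,0,0.04],
    [0,0,0.05],
    [0,0,0.06],
    [0,0,0.08],
    [0,0,0.09],
    [0,0,0.1],
    [0,0,0.11],
    [0,0,0.12],
  ],
  turn=[0,0,0,0,0,0,0,0,0,0],
)

```text
time: 24.05
tool_pos: [0.5389, 0.2559, 0.0283]
orientation: [0.613, 0.79, -0.004, -0.001]
contact_force: [0.6, 0.0, -1.6]
gripper_width: 0.442
```

```bash
python3 - <<'E'
from h import *
p,d=snap("scene","s20");cv2.imwrite("pics/s20c.png",cv2.resize(p[70:240,150:310,::-1],None,fx=3.5,fy=3.5))
mv(ch(-.02,0,.026),14.89)
E
```

```text
units [0.   0.03 0.04] turn -0.45371485593535965 | tcp [0.5389 0.2559 0.0283] chest xy -0.0214 -0.0001 jaw 14.4 tilt [-0.006 -0.005 -1.   ] F [-0.5 -0.5 -0.4] w 0.45 t 24.1
```

View pics/s20c.png

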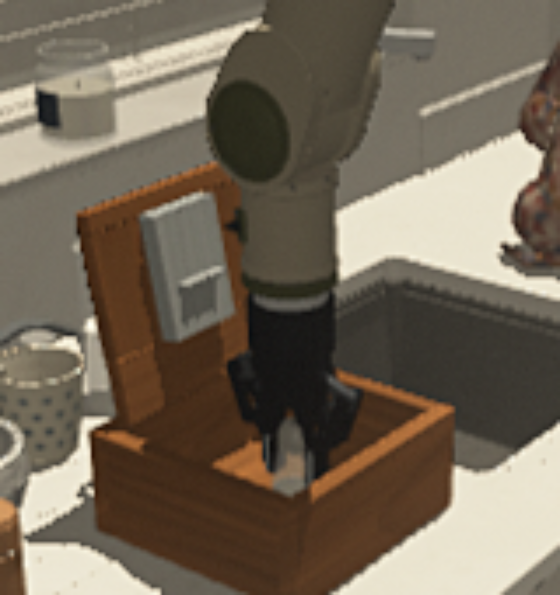

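No contact yet, so I'll creep down in steps of about 0.5 mm.

step_arm(
  claw=[0.3,0.3,0.3,0.3,0.3,0.3,0.3,0.3,0.3,0.3],
  linear=[
    [0,0,0.01],
    [0,0,0.01],
    [0,0,0.02],
    [0,0,0.03],
    [0,0,0.03],
    [0,0,0.04],
    [0,0,0.04],
    [0,0,0.05],
    [0,0,0.05],
    [0,0,0.05],
  ],
  turn=[0,0,0,0,0,0,0,0,0,0],
)

```text
time: 25.1
tool_pos: [0.5389, 0.2558, 0.0263]
orientation: [0.613, 0.79, -0.004, -0.001]
contact_force: [-2.1, -1.2, 7.4]
gripper_width: 0.447
```

The base touches the floor at 7 N, so I'll release gradually.

step_arm(
  claw=[0.44,0.47,0.5,0.53,0.57,0.62,0.68,0.75,0.8,0.8],
  linear=[
    [0,0,0],
    [0,0,0],
    [0,0,0],
    [0,0,0],
    [0,0,0],
    [0,0,0],
    [0,0,0],
    [0,0,0],
    [0,0,0],
    [0,0,0],
  ],
  turn=[0,0,0,0,0,0,0,0,0,0],
)

```text
time: 26.1
tool_pos: [0.539, 0.2559, 0.0263]
orientation: [0.613, 0.79, -0.004, -0.001]
contact_force: [0.1, -0.2, 0.0]
gripper_width: 0.8
```

```bash
python3 - <<'E'
from h import *
p,d=snap("scene","s21");cv2.imwrite("pics/s21c.png",cv2.resize(p[130:230,170:290,::-1],None,fx=5,fy=5))
mv(ch(-.02,0,.026),14.89)
E
```

```text
units [0.   0.03 0.01] turn -0.4594064640660491 | tcp [0.5389 0.2559 0.0263] chest xy -0.0213 -0.0001 jaw 14.4 tilt [-0.006 -0.005 -1.   ] F [-0.4  0.3 -0.2] w 0.8 t 26.15
```

View pics/s21c.png

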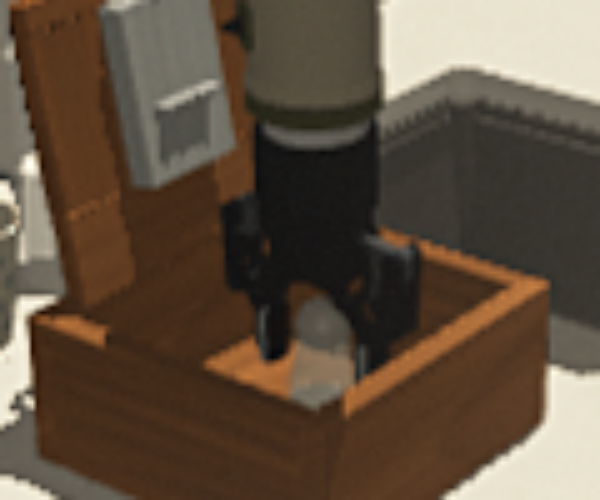

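The shaker stands free at crop (322,350), with fingers clear on both sides. I'll go straight up, then move back.

step_arm(
  claw=[0.8,0.8,0.8,0.8,0.8,0.8,0.8,0.8,0.8,0.8],
  linear=[
    [0,0,-0.1],
    [0,0,-0.3],
    [0,0,-0.6],
    [0,0,-1.0],
    [0,0,-1.5],
    [0,0,-2.0],
    [0,0,-2.6],
    [0,0,-3.2],
    [0,0,-3.7],
    [0,0,-4.0],
  ],
  turn=[0,0,0,0,0,0,0,0,0,0],
)

```text
time: 27.15
tool_pos: [0.5407, 0.2569, 0.23]
orientation: [0.613, 0.79, -0.002, -0.0]
contact_force: [-0.1, -0.2, -0.2]
gripper_width: 0.796
```

step_arm(
  claw=[0.8,0.8,0.8,0.8,0.8,0.8,0.8,0.8,0.8,0.8],
  linear=[
    [-0.2,0,-0.1],
    [-0.6,0,-0.2],
    [-1.1,0,-0.3],
    [-1.6,0,-0.4],
    [-2.1,0,-0.5],
    [-2.6,0,-0.5],
    [-3.1,0,-0.5],
    [-3.5,0,-0.5],
    [-3.5,0,-0.5],
    [-3.5,0,-0.5],
  ],
  turn=[0,0,0,0,0,0,0,0,0,0],
)

```text
time: 28.15
tool_pos: [0.584, 0.0868, 0.2556]
orientation: [0.613, 0.79, -0.002, -0.0]
contact_force: [0.5, 0.7, -0.6]
gripper_width: 0.799
```

```bash
python3 - <<'E'
from h import *
p,d=snap("scene","s22");cv2.imwrite("pics/s22c.png",cv2.resize(p[80:260,120:380,::-1],None,fx=3,fy=3))
pt,dt=snap("top","t22");cv2.imwrite("pics/t22c.png",cv2.resize(pt[120:270,110:400,::-1],None,fx=2.7,fy=2.7))
mv(ch(-.02,0,.026))
P=cloud("scene",d);D=P[...,:2]-C;x=D@EX;y=D@EY;z=P[...,2]
m=(abs(y)>.045)&(abs(y)<.09)&(z>.13)&(z<.31)&(x>-.0)&(x<.2)
c=np.polyfit(z[m],x[m],1);print(m.sum(),"theta",np.pi/2+np.arctan(c[0]))
P=cloud("top",dt)
for nm,(u,v) in dict(gl=(365,231),mill=(147,196)).items():
    q=P[v-15:v+15,u-15:u+15].reshape(-1,3);q=q[(q[:,2]>.03)&(q[:,2]<.2)];print(nm,len(q),np.median(q,0))
D=P[...,:2]-C;x=D@EX;y=D@EY;m=(abs(x)<.09)&(abs(y)<.09)&(P[...,2]>.06)&(P[...,2]<.13)
print("in chest",m.sum(),np.median(x[m]),np.median(y[m]),np.percentile(P[m][:,2],95))
E
```

```text
units [3.48 0.01 4.58] turn None | tcp [0.584  0.0882 0.2554] chest xy -0.0209 -0.1737 jaw 14.5 tilt [-0.003 -0.002 -1.   ] F [-0.2  0.3 -0.5] w 0.8 t 28.25
1070 theta 1.7625859061147222
gl 143 [ 0.4823302  -0.20231487  0.06099475]
mill 271 [0.54397991 0.53225263 0.11458722]
in chest 264 0.08349633155631325 -0.000786406180872784 0.12841460808875774
```

View pics/s22c.png

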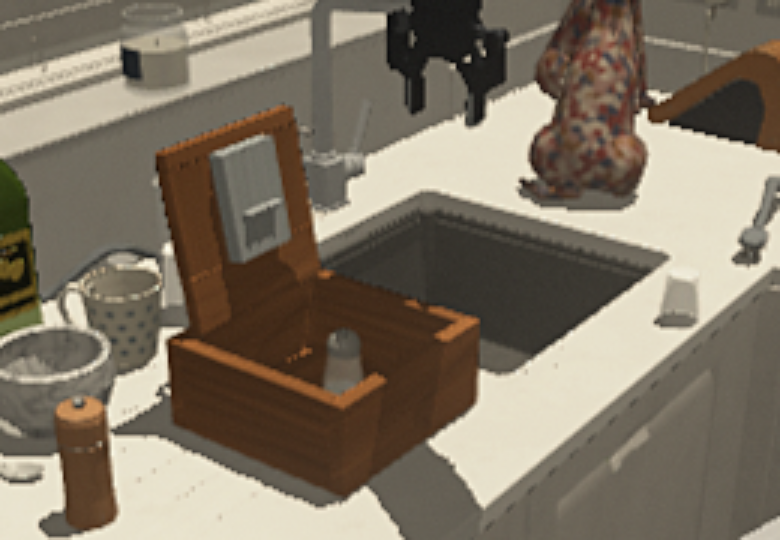

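View pics/t22c.png

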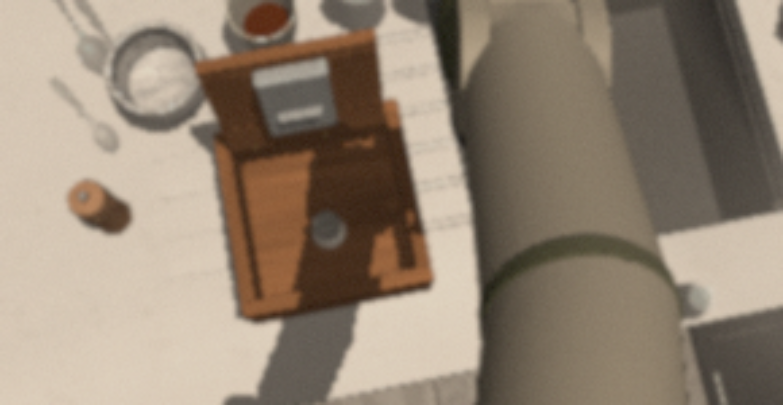

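The pepper stands upright in the chest (scene crop (343,360), top crop (328,230)). The hatch leans back at 1.76 rad, the glass and mill are unmoved, and the arm is clear.

```bash
python3 -c "
from rig import manip
print(manip.finish_job())"
```

```text
the job is handed in; nothing more can be done
None
```

The pepper shaker is standing upright on the chest floor, close to the centre, and the hatch is open and leaning back. I handed the job in at about 28 s.

- **Hatch:** I pressed the plate to tip the ring up and lifted the hatch by its bar to about 1.43 rad. I let go there and pushed the underside with closed fingers. It measured 1.76 rad both just after the push and at the end, so it was holding.
- **Shaker:** I lowered it until it touched the floor with about 7 N, then released it. The last pictures show it upright with the gripper clear of it.
- **Bystanders:** The glass and mill stayed within about 1 mm of where they started.

Some readings disagreed or fell short:
- **Fingertip height:** The visible fingertips sat about 20 mm above the reported TCP. The press on the plate and both grips agreed with the camera, so I worked from that.
- **Force while lifting:** At the end of the ring pull the contact reached about 21 N per axis (roughly 30 N in all), so I backed off slightly before releasing. I don't know if that was the ring's stop or the gripper touching the hatch.
- **Shaker position:** My final depth check for it mostly picked up the hatch. Its place in the chest rests on the pictures and the release position.

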